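Hold the strainer ready over the funnel

TASK

I am about to pour syrup into the preserving jar and need the small strainer held for me: pull open the drawer of the pine box, take the strainer out by its handle, and lift it across, clear of the spice carousel. Finish still holding it by the handle, bowl upright, level and still, centred over the mouth of the funnel in the jar with the bottom of the bowl about 15 mm above the funnel's rim. The strainer must not touch the funnel or jar at any time, and leave the jar, the funnel and everything else on the shelf where they stand.

Things in the scene. Friction and masses are not known exactly. Their poses are not given: they have to be found in the camera images.
- box: Small pine box, fixed, 200 mm deep (x), 256 mm wide (y), 74 mm high, one drawer in its front. Origin: middle of the lower edge of the front face; x points into the box, y along the front, z up. Left or right of the carousel, the jar on the other side. A 24 mm high, 6 mm thick divider runs front to back in the drawer at y = +12 mm; the strainer's handle lies across it.
- drawer (a joint): How far the drawer is out, m: 0 shut, 0.155 at its stop. It slides along the box's -x, towards the robot, against about 1.2 N friction, and stays where left. Front 229 mm wide, 12 mm thick, top edge 63 mm above the shelf. Inside 168 mm (x) by 215 mm (y), 40 mm deep, floor 16 mm above the shelf.
- drawer_knob (a point): Centre of the round wooden drawer knob, 24 mm diameter, 18 mm long, on a 12 mm neck; 23 mm in front of the drawer front, 40 mm above the shelf. Moves with the drawer.
- strainer: Loose stainless steel wire-mesh strainer, about 90 g, lying upright in the drawer: bowl 71 mm diameter (a small wire ear reaches 43 mm from the axis, away from the handle), 32 mm deep, with a straight tubular handle. Origin: centre of the underside of the bowl. z up through the bowl's mouth, y along the handle from the bowl to the handle's end.
- strainer_grip (a point): Where to grip the handle: 92 mm from the bowl's axis along the strainer's +y, 28.5 mm above its underside. The handle is 12 mm wide (along the strainer's x), 9 mm high, and runs from 36 to 120 mm from the bowl's axis.
- jar: Empty glass preserving jar, loose, 84 mm diameter, 112 mm high, its mouth 70 mm outside. Origin: centre of its underside, z up. The funnel stands in its mouth.
- funnel: Green silicone jam funnel, loose, standing upright in the jar's mouth on its flat ledge; 73 mm high over all, of which 28 mm is inside the jar. Origin: centre of the spout's lower end; z up.
- funnel_mouth (a point): Centre of the funnel's round upper rim, in the plane of the rim; rim 100 mm outside diameter, about 157 mm above the shelf.
- carousel: Spice carousel between box and jar: black base and white turntable of 160 mm diameter carrying seven spice jars (tops 119 mm above the shelf) round a column with a ring grip (top 168 mm above the shelf). Base fixed, the turntable spins easily. Origin: centre of its underside. Do not touch.
- jar_lid: Screw lid of the jar, loose, 76 mm diameter, 14 mm high, lying on the shelf in front of the jar. Origin: centre of its underside. Leave alone.
- tea_tin: Square grey tea tin, loose, 70 mm by 70 mm, 119 mm high with its round cap. Origin: centre of its underside. Leave alone.
- vinegar_bottle: Green glass bottle, loose, 56 mm diameter, 170 mm high. Origin: centre of its underside. Leave alone.
Things that resemble listed ones, but are neither listed nor needed, are in the scene too. What is shaped like the jar but purple is not meant. There is more than one size of the funnel; the job needs the smaller.

How it is judged (in metres and radians):
On the way, in this order (a step that is already met when the one before it is completed fails the run):
1. the drawer is pulled open (value of joint drawer above 0.08 m), for 0.1 s.
2. the strainer is held by its handle and lifted clear of the drawer (contact force between the fingers and strainer above 1 N and y of the grasp point in the frame of strainer above 0.05 m and height (world z) of strainer above 0.1 m and contact force between strainer and box below 0.05 N), for 0.2 s.
At the end, for the whole second after the job is handed in: Strainer held by its handle (TCP over 50 mm from the bowl axis), level within 10 degrees, still, bowl within 15 mm of the funnel axis, underside 4 to 30 mm above the rim plane, touching only the fingers. Jar and funnel upright, within 10 mm of their start (contact force between the fingers and strainer above 1 N and y of the grasp point in the frame of strainer above 0.05 m and z of strainer in the frame of funnel_mouth between 0.004 and 0.03 m and horizontal distance between strainer and funnel_mouth below 0.015 m and angle between strainer's own z axis and vertical below 0.17 rad and linear speed of strainer below 0.02 m/s and angular speed of strainer below 0.2 rad/s and contact force between strainer and funnel below 0.02 N and contact force between strainer and jar below 0.02 N and contact force between strainer and carousel below 0.02 N and contact force between strainer and box below 0.02 N and distance of each of jar, funnel from where it was at the start of the episode below 0.01 m and angle between each of funnel, jar's own z axis and vertical below 0.1 rad and contact force between funnel and the fingers below 0.05 N and contact force between funnel and the arm below 0.05 N); the arm keeps its last pose, push and grip.
It fails at once if the strainer touches the funnel or the jar (contact force between strainer and funnel above 0.2 N or contact force between strainer and jar above 0.2 N).
It fails at once if the spice carousel is knocked (contact force between carousel and anything else above 1 N).
It fails at once if the jar or the funnel is shifted (distance of any of jar, funnel from where it was at the start of the episode above 0.012 m).
It fails at once if the lid, the tin or the bottle is disturbed (distance of any of jar_lid, tea_tin, vinegar_bottle from where it was at the start of the episode above 0.015 m).
It also fails if it takes over 56 s, if anything falls off the work surface, if the arm or the gripper's body presses on something with over 40 N, if the wrist force passes 120 N, or if a joint passes its speed limit or range.

ROBOT

A 6-joint arm with a two-finger parallel gripper is mounted at the origin on the work surface. World frame = base frame: x ahead of the robot, y to its left, z up, the work surface at z = 0. Lengths are in mm, angles in rad, forces in N, time in s.
With the tool pointing down it reaches from about 400 to 825 mm from the base axis. Payload 7 kg.
Tool frame: the origin (TCP) lies between the finger pads, 19 mm behind the fingertips; this is the grasp point; z points along the fingers, x is the direction in which the jaws open and shut, and the axes are right-handed (so a half turn about z gives the same grasp; the last joint's range is limited). The gripper opens to 85 mm and grips with 20 to 120 N. Pads are 22 mm wide; open, the fingers measure 114 mm over their backs; the gripper's body (76 mm by 85 mm) begins 54 mm behind the grasp point. The pads swing forward as they close: fully open they stand 13 mm farther back than shut.
Start: joints at [-0.958, 0.359, 0.012, 0, -1.224, -0.288], TCP at [215.379, -639.693, 250.002] pointing down, gripper open.
Joint ranges: [-3.07, 3.07], [-1.43, 2.12], [-1.02, 1.25], [-3.03, 1.67], [-3.05, -0], [-3.03, 3.03]. Speed limits (rad/s): [2.39, 2.39, 3.01, 3.14, 3.14, 3.14].

INTERFACE

Orientations are given as a unit quaternion [w, x, y, z].
In Python, from workcell import r gives the robot as it stands.
- The arm moves only by the tool play_rows, never from a script. Its argument "deltas" is a list of rows, each a list of 7 numbers: the shift along the tool's x, y, z in cm, then the turn, a rotation vector about the tool's x, y, z in degrees, then the closure, from -1 (fully open) to 1 (shut). In form: [[dx, dy, dz, ax, ay, az, claw], ...]. A call has 1 to 12 rows; each row is the pose to reach, as a shift and turn from the pose measured when the call began, along the tool's axes at that moment; what a row does not reach only later rows make up. A row lasts 1/10 s, in which the tool goes at most 50 mm and 8.59 degrees, less where a joint would pass 70% of its speed; a pose out of reach is approached as far as the arm can. A call with a gripper value outside its range is refused whole. The fingers move at their own pace and stop on an object; the grip force is fixed at half the most. Time passes only in rows, so rows that repeat a pose let the fingers close. It gives the time, the measured TCP pose, the force and the opening at its end, in the units of the state.
- r.state(): the state, without advancing time (a new reading comes with each control period).
- r.read_camera(name): name is "scene" or "top" or "wrist"; returns the picture (384x512x3 uint8, red, green, blue); there is no depth.
- r.camera_info(name): a dict with "vertical_fov" (degrees; the focal length in pixels is half the picture's height over the tangent of half this angle, whatever the lens; pixels are square), "cx", "cy" (the principal point, pixels), "k1" (the pictures are not rectified: a ray, as slopes to the right and down, at radius r is drawn at 1 + k1 r^2 times it, then the intrinsics apply), "R" (3x3) and "t" (3): a world point X has camera coordinates R X + t; the wrist camera has in their place "tool_from_camera" (4x4, takes a point from camera to tool coordinates, whose origin is the TCP and whose axes are the tool frame's). Camera axes: x right, y down, z forward; pixel columns grow to the right and rows downward; lengths in mm; the calibration is good to about 2 mm. A picture is of the moment at which its call begins: read the wrist's pose just before it. camera_info takes no time and is no camera call.
- r.close_job(): hands the job in, once; it reports no verdict.
The state is a dict: "time_s": time; "joint_pos": joint angles; "qvel": joint speeds; "effort": joint torques, N m; "eef_pos": TCP position; "ee_rot": TCP orientation; "ft_force": force on the tool from outside, world axes, zero at the start; "moment": the same for the moment, N m; "width": finger opening in mm.
Only numpy, scipy, OpenCV 4.12 (cv2) and the standard library are available. Lean on these libraries where they do the work, as an engineer would, in place of code of your own. Each camera call takes 0.05 s, during which the arm holds its last target.

## Working session

There is one attempt and no reset: what is moved stays moved. The work goes in short steps, Python scripts to look and compute and a tool call to move; the robot and the scene stay as the last step left them, time stands still between calls to the robot, and variables do not carry over. Pictures are saved under pics/ and viewed, and the job is handed in when it is done.

Besides the shell and the picture viewer there is one more tool, called after "Request:" by a JSON object that holds its "fn" and its "kwargs", one argument or row to a line. play_rows: Moves the arm, as the interface text tells. Its arguments: {"type":"object","properties":{"deltas":{"type":"array","items":{"type":"array","items":{"type":"number"}}}},"required":["deltas"]}

```bash
ls; mkdir -p pics; python3 - <<'E'
from workcell import r
import cv2
print(r.state())
for n in ["scene","top","wrist"]:
    print(n,r.camera_info(n))
    im=r.read_camera(n); cv2.imwrite(f"pics/{n}0.png",cv2.cvtColor(im,cv2.COLOR_RGB2BGR))
E
```

```text
pics
{'time_s': 0.0, 'joint_pos': array([-9.57931743e-01,  3.59390369e-01,  1.11224059e-02, -3.91553823e-04,
       -1.22408809e+00, -2.88104565e-01]), 'qvel': array([ 2.30555748e-04, -3.74002267e-05,  1.52924364e-03, -5.96817828e-04,
        1.04197243e-03,  1.64273839e-05]), 'effort': array([-1.18748179e-03, -5.83316302e+01,  2.93419629e+01,  6.93648264e+00,
       -6.12112795e-03,  5.21337171e-06]), 'eef_pos': array([ 215.24662229, -639.31427869,  249.08159117]), 'ee_rot': array([-6.76031370e-04,  5.83542876e-01,  8.12081936e-01,  4.30179990e-04]), 'ft_force': array([-0.21575942,  0.26938541, -0.79435883]), 'moment': array([ 0.01179897, -0.03374205,  0.00661065]), 'width': 85.7330823333837}
scene {'vertical_fov': 50.12281126581854, 'cx': 252.71864339954084, 'cy': 194.27276885499492, 'k1': -0.03062025093163763, 'R': array([[-0.89070368,  0.4545425 ,  0.00616961],
       [ 0.363877  ,  0.72104263, -0.58965333],
       [-0.27247105, -0.52296142, -0.80763289]]), 't': array([ 501.83589268, -171.24417966, 1509.42639371])}
top {'vertical_fov': 50.6494679063016, 'cx': 257.06185780961533, 'cy': 189.10874175125966, 'k1': 0.026249138670573473, 'R': array([[-0.01716033, -0.99984745, -0.00325445],
       [-0.99494834,  0.01739806, -0.09886915],
       [ 0.09891068,  0.00154138, -0.99509512]]), 't': array([  55.3628843 ,  562.36099803, 1067.83930274])}
wrist {'vertical_fov': 68.5283521354918, 'cx': 252.6060146056276, 'cy': 191.95344807170784, 'k1': 0.015521257278217938, 'tool_from_camera': array([[ 9.99998400e-01, -1.43179038e-03, -1.07225400e-03,
         1.01685196e-01],
       [ 1.69714957e-03,  9.48817784e-01,  3.15819462e-01,
        -8.04336184e+01],
       [ 5.65186393e-04, -3.15820776e-01,  9.48818696e-01,
        -1.23536773e+02],
       [ 0.00000000e+00,  0.00000000e+00,  0.00000000e+00,
         1.00000000e+00]])}
```

View pics/scene0.png

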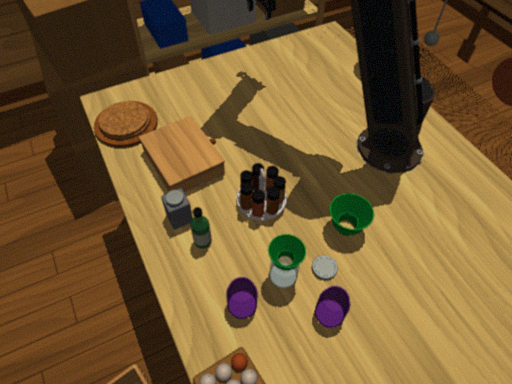

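View pics/top0.png

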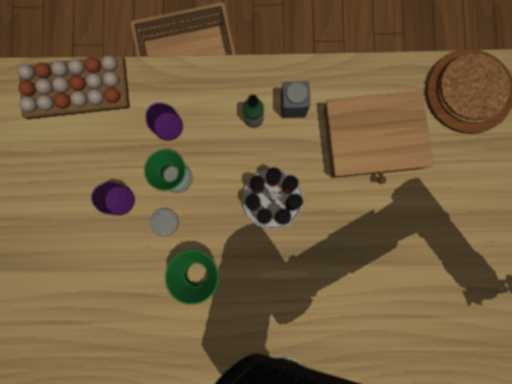

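View pics/wrist0.png

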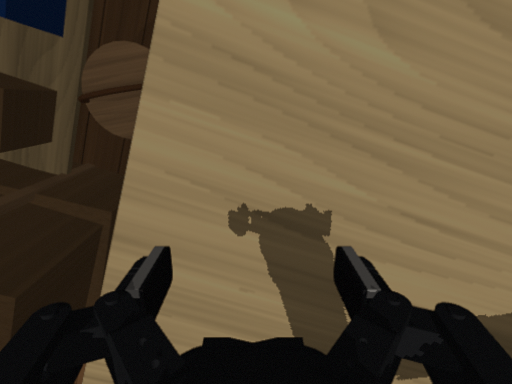

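```bash
cat > h.py <<'E'
import numpy as np, cv2
from workcell import r
from scipy.spatial.transform import Rotation as Ro
def pose():
    s=r.state(); q=s['ee_rot']; T=np.eye(4); T[:3,:3]=Ro.from_quat([q[1],q[2],q[3],q[0]]).as_matrix(); T[:3,3]=s['eef_pos']; return T
def wc(T=None):
    # world_from_cam for wrist
    return (pose() if T is None else T)@np.array(r.camera_info('wrist')['tool_from_camera'])
def ext(n,T=None):
    i=r.camera_info(n)
    if n=='wrist': M=np.linalg.inv(wc(T)); return M[:3,:3],M[:3,3]
    return np.array(i['R']),np.array(i['t'])
def ray(n,u,v,T=None):
    i=r.camera_info(n); f=192/np.tan(np.radians(i['vertical_fov']/2))
    d=np.array([(u-i['cx'])/f,(v-i['cy'])/f]); s=d.copy()
    for _ in range(20): s=d/(1+i['k1']*(s@s))
    R,t=ext(n,T); w=R.T@np.array([s[0],s[1],1]); return -R.T@t, w/np.linalg.norm(w)
def atz(n,u,v,z,T=None):
    o,d=ray(n,u,v,T); return o+d*(z-o[2])/d[2]
def proj(n,X,T=None):
    i=r.camera_info(n); f=192/np.tan(np.radians(i['vertical_fov']/2)); R,t=ext(n,T)
    c=R@np.array(X,float)+t; s=c[:2]/c[2]; s=s*(1+i['k1']*(s@s)); return s*f+[i['cx'],i['cy']]
def tri(rays):
    A=np.zeros((3,3));b=np.zeros(3)
    for o,d in rays: P=np.eye(3)-np.outer(d,d);A+=P;b+=P@o
    X=np.linalg.solve(A,b); return X,[np.linalg.norm((np.eye(3)-np.outer(d,d))@(X-o)) for o,d in rays]
def snap(n,f):
    T=pose(); im=r.read_camera(n); b=cv2.cvtColor(im,cv2.COLOR_RGB2BGR); cv2.imwrite(f'pics/{f}.png',b); np.save(f'pics/{f}.npy',T); return b,T
def crop(f,x0,y0,x1,y1,k,o):
    im=cv2.imread(f'pics/{f}.png')[y0:y1,x0:x1]; cv2.imwrite(f'pics/{o}.png',cv2.resize(im,None,fx=k,fy=k,interpolation=cv2.INTER_CUBIC))
E
python3 - <<'E'
from h import *
crop('top0',130,130,270,320,4,'c1')
crop('top0',300,70,450,200,5,'c2')
crop('scene0',220,180,390,330,4,'c3')
crop('scene0',100,90,260,220,4,'c4')
E
python3 -c "
import cv2,numpy as np
" ; true
```

```text
(no output)
```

View pics/c1.png

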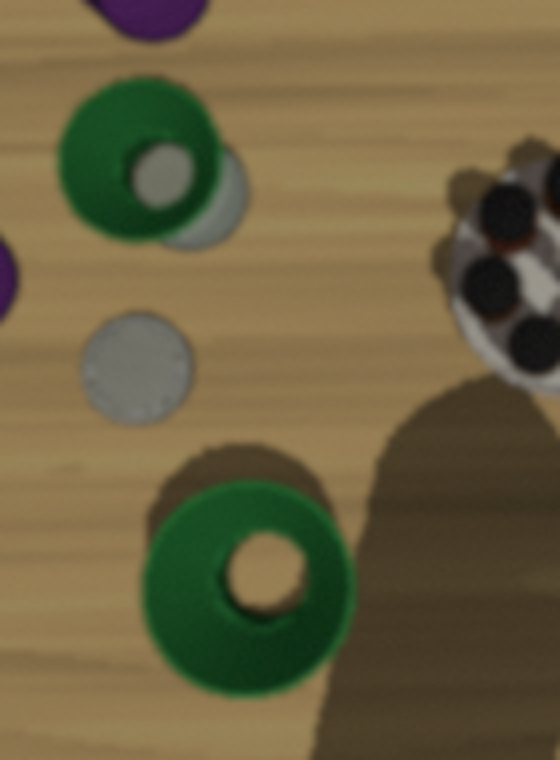

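View pics/c2.png

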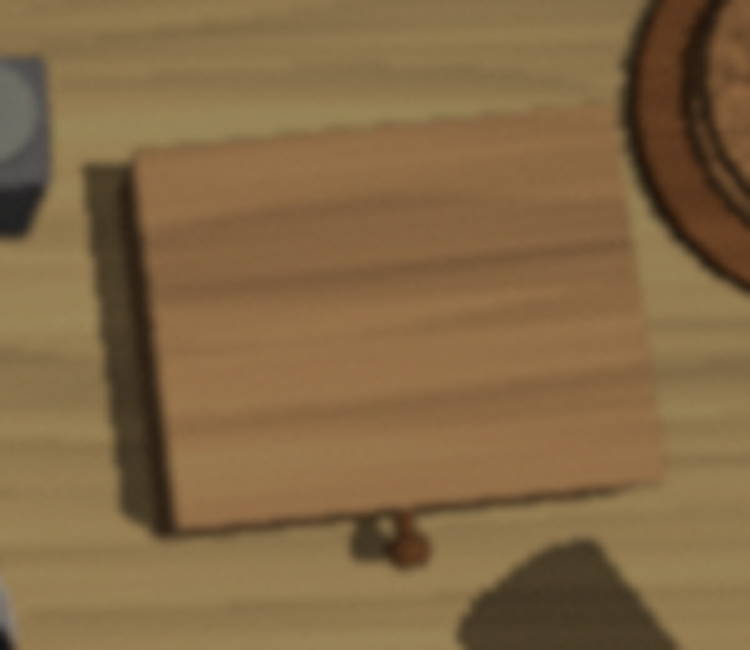

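View pics/c3.png

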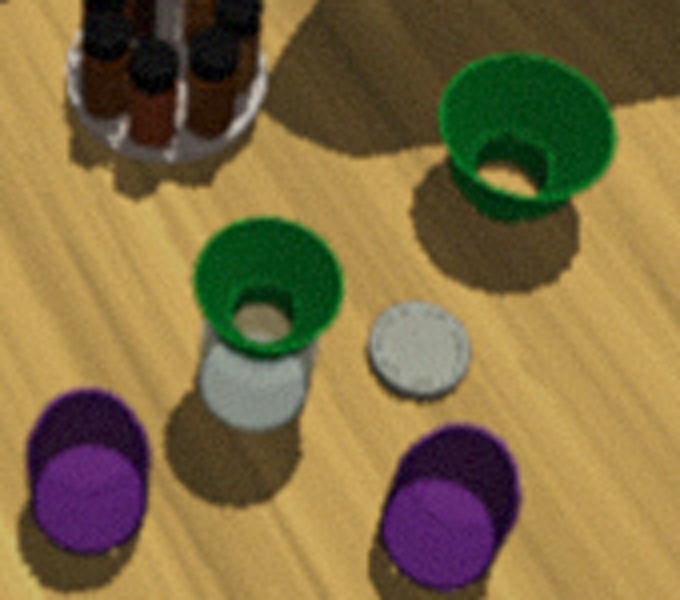

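View pics/c4.png

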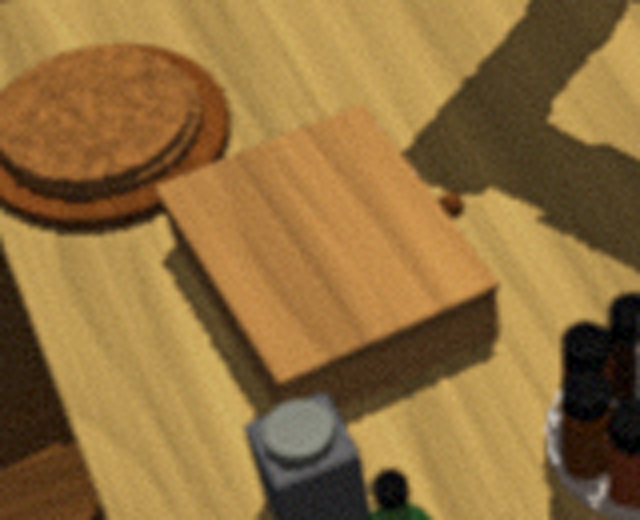

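```bash
python3 - <<'E'
from h import *
P=lambda n,x0,y0,k,x,y:(n,x0+(x+.5)/k-.5,y0+(y+.5)/k-.5)
def T2(a,b): print([np.round(q,1) for q in tri([ray(*a),ray(*b)])])
T2(P('top',130,130,4,140,158.5),P('scene',220,180,4,269,287))
T2(P('top',300,70,5,409,548),P('scene',100,90,4,453,205))
# box top corners FL,BL,BR(? hidden)
T2(P('top',300,70,5,175,530),P('scene',100,90,4,497,290))
T2(P('top',300,70,5,135,153),P('scene',100,90,4,278,385))
T2(P('top',300,70,5,610,100),P('scene',100,90,4,160,185))
T2(P('top',300,70,5,664,484),P('scene',100,90,4,360,106))
c=[atz(*P('top',300,70,5,x,y),74) for x,y in [(175,530),(135,153),(608,100),(662,484)]]
for x in c: print(np.round(x,1))
for n,p,z in [('lid',P('top',130,130,4,137,368),14),('biggreen',P('top',130,130,4,248,588),90),('carousel',('top',272,198),40),('tin',('top',295,92),100),('bottle',('top',253,105),150)]: print(n,np.round(atz(*p,z)))
E
```

```text
[array([601.5, 267.5, 152.7]), array([1.5, 1.5])]
[array([ 580.6, -283.8,   44.9]), array([2., 2.])]
[array([ 591.7, -157.9,   64.7]), array([0.3, 0.3])]
[array([ 791.9, -142.3,   70.1]), array([0.5, 0.5])]
[array([ 810.1, -387.6,   81.7]), array([1.7, 1.7])]
[array([ 611.8, -412.1,   68.3]), array([1.5, 1.5])]
[ 590.3 -155.9   74. ]
[ 791.1 -141.9   74. ]
[ 814.3 -391.    74. ]
[ 609.7 -407.6   74. ]
lid [480. 300.  14.]
biggreen [341. 212.  90.]
carousel [538.   6.  40.]
tin [806. -57. 100.]
bottle [758.  52. 150.]
```

```bash
cat >> h.py <<'E'
def down(yaw):
    # tool down, tool x at world angle yaw(deg)
    a=np.radians(yaw); x=np.array([np.cos(a),np.sin(a),0]); z=np.array([0,0,-1.]); return np.column_stack([x,np.cross(z,x),z])
def delta(p,R,T=None):
    T=pose() if T is None else T
    d=T[:3,:3].T@(np.array(p)-T[:3,3])/10; rv=Ro.from_matrix(T[:3,:3].T@R).as_rotvec(degrees=True)
    print(np.round(d,2),np.round(rv,2)); return d,rv
E
python3 - <<'E'
from h import *
delta([540,-282,200],down(94.4))
E
```

```text
[23.51 42.18  4.95] [-0.02 -0.07 14.2 ]
```

Request:
{"fn": "play_rows", "kwargs": {
  "deltas": [
    [23.5,42.2,4.9,0,0,14.2,-1],
    [23.5,42.2,4.9,0,0,14.2,-1],
    [23.5,42.2,4.9,0,0,14.2,-1],
    [23.5,42.2,4.9,0,0,14.2,-1],
    [23.5,42.2,4.9,0,0,14.2,-1],
    [23.5,42.2,4.9,0,0,14.2,-1],
    [23.5,42.2,4.9,0,0,14.2,-1],
    [23.5,42.2,4.9,0,0,14.2,-1],
    [23.5,42.2,4.9,0,0,14.2,-1],
    [23.5,42.2,4.9,0,0,14.2,-1],
    [23.5,42.2,4.9,0,0,14.2,-1],
    [23.5,42.2,4.9,0,0,14.2,-1]
  ]
}}

```text
time_s: 1.35
eef_pos: [540.5, -281.1, 200.0]
ee_rot: [-0.001, 0.679, 0.734, -0.0]
ft_force: [-0.8, -0.6, 0.1]
width: 85.6
```

```bash
python3 - <<'E'
from h import *
im,T=snap('wrist','w1'); print(np.round(T,3))
print(proj('wrist',[577,-284,40],T))
E
```

```text
[[-7.90000e-02  9.97000e-01 -2.00000e-03  5.40479e+02]
 [ 9.97000e-01  7.90000e-02  1.00000e-03 -2.81074e+02]
 [ 2.00000e-03 -2.00000e-03 -1.00000e+00  1.99967e+02]
 [ 0.00000e+00  0.00000e+00  0.00000e+00  1.00000e+00]]
[247.1046995  211.65707545]
```

View pics/w1.png

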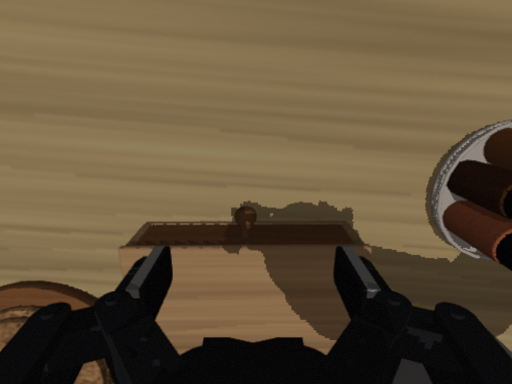

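```bash
python3 - <<'E'
from h import *
T=np.load('pics/w1.npy')
print(atz('wrist',246,216,40,T)); print(atz('wrist',122,246.5,74,T),atz('wrist',368,246.5,74,T))
print(tri([ray('wrist',246,216,T),ray('top',381.5,179.3),ray('scene',213,141)]))
crop('w1',110,190,390,260,2.8,'w1c')
E
```

```text
[ 582.18721508 -284.83869753   40.        ]
[ 609.6502507  -405.50850336   74.        ] [ 591.01077894 -161.91109991   74.        ]
(array([ 580.37504033, -284.54422704,   43.55115425]), [np.float64(0.4203690668912794), np.float64(2.0340288446339025), np.float64(2.4315510768148134)])
```

View pics/w1c.png

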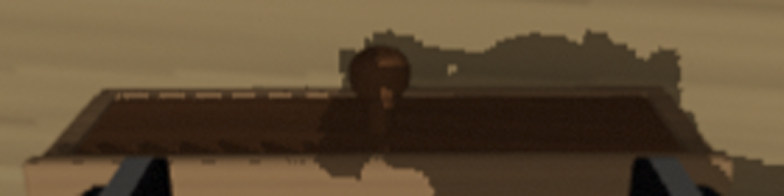

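```bash
python3 - <<'E'
from h import *
delta([575.5,-284.5,130],down(94.4));delta([575.5,-284.5,41],down(94.4))
E
```

```text
[-0.55  3.53  7.02] [-0.07 -0.08  0.04]
[-0.56  3.54 15.92] [-0.07 -0.08  0.04]
```

Request:
{"fn": "play_rows", "kwargs": {
  "deltas": [
    [-0.5,3.5,4,0,0,0,-1],
    [-0.5,3.5,8,0,0,0,-1],
    [-0.5,3.5,12,0,0,0,-1],
    [-0.5,3.5,15.9,0,0,0,-1],
    [-0.5,3.5,15.9,0,0,0,-1],
    [-0.5,3.5,15.9,0,0,0,1],
    [-0.5,3.5,15.9,0,0,0,1],
    [-0.5,3.5,15.9,0,0,0,1],
    [-0.5,3.5,15.9,0,0,0,1],
    [-0.5,3.5,15.9,0,0,0,1]
  ]
}}

```text
time_s: 2.4
eef_pos: [576.2, -286.2, 43.7]
ee_rot: [0.001, 0.679, 0.734, -0.0]
ft_force: [-1.2, -10.7, 5.8]
width: 20.8
```

Request:
{"fn": "play_rows", "kwargs": {
  "deltas": [
    [0,-1.5,0,0,0,0,1],
    [0,-3,0,0,0,0,1],
    [0,-4.5,0,0,0,0,1],
    [0,-6,0,0,0,0,1],
    [0,-7.5,0,0,0,0,1],
    [0,-9,0,0,0,0,1],
    [0,-10.5,0,0,0,0,1],
    [0,-12,0,0,0,0,1],
    [0,-13.5,0,0,0,0,1],
    [0,-14.5,0,0,0,0,1],
    [0,-14.5,0,0,0,0,1]
  ]
}}

```text
time_s: 3.5
eef_pos: [429.9, -298.4, 43.8]
ee_rot: [0.002, 0.679, 0.734, -0.0]
ft_force: [-0.9, -10.0, -8.1]
width: 20.7
```

```bash
python3 - <<'E'
from h import *
snap('top','t2');crop('t2',300,70,450,250,4,'t2c')
E
```

```text
(no output)
```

View pics/t2c.png

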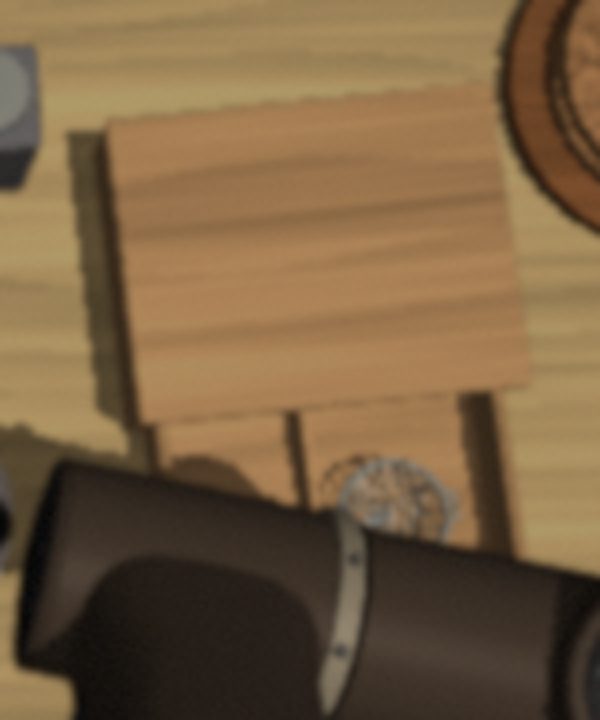

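Request:
{"fn": "play_rows", "kwargs": {
  "deltas": [
    [0,0,0,0,0,0,-1],
    [0,0,0,0,0,0,-1],
    [0,0,0,0,0,0,-1],
    [0,0,-4,0,0,0,-1],
    [0,0,-9,0,0,0,-1],
    [0,2,-14,0,0,0,-1],
    [0,4,-18,0,0,0,-1],
    [0,6,-21,0,0,0,-1],
    [0,6,-21,0,0,0,-1]
  ]
}}

```text
time_s: 4.45
eef_pos: [493.7, -293.6, 259.2]
ee_rot: [0.006, 0.678, 0.735, 0.001]
ft_force: [0.4, 0.6, -1.0]
width: 85.5
```

```bash
python3 - <<'E'
from h import *
im,T=snap('wrist','w3');print(np.round(T,3))
snap('top','t3');snap('scene','s3')
crop('s3',120,80,300,220,4,'s3c')
E
```

```text
[[-8.00000e-02  9.97000e-01  1.00000e-02  4.93733e+02]
 [ 9.97000e-01  8.00000e-02 -6.00000e-03 -2.93565e+02]
 [-7.00000e-03  1.00000e-02 -1.00000e+00  2.59178e+02]
 [ 0.00000e+00  0.00000e+00  0.00000e+00  1.00000e+00]]
```

View pics/w3.png

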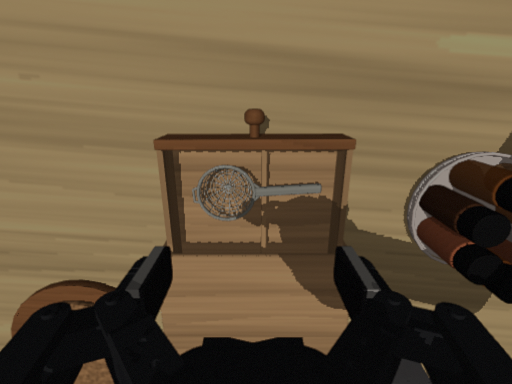

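View pics/s3c.png

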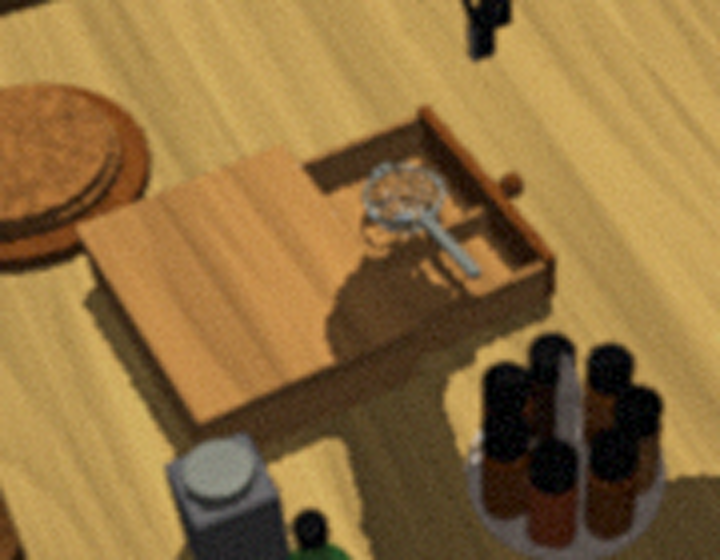

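```bash
python3 - <<'E'
from h import *
crop('w3',150,110,360,260,3.8,'w3c')
E
```

```text
(no output)
```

View pics/w3c.png

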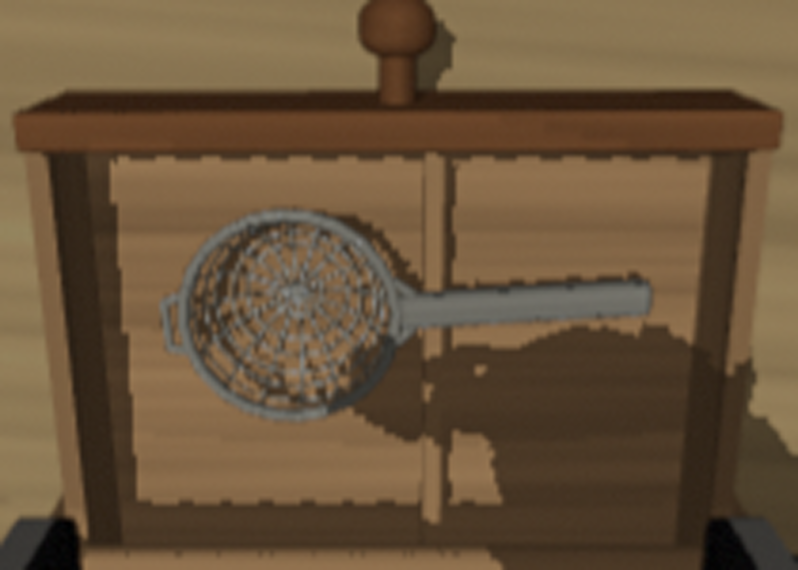

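```bash
python3 - <<'E'
from h import *
T=np.load('pics/w3.npy')
W=lambda x,y:('wrist',150+(x+.5)/3.8-.5,110+(y+.5)/3.8-.5,T)
S=lambda x,y:('scene',120+(x+.5)/4-.5,80+(y+.5)/4-.5)
print(tri([ray(*W(651,297)),ray(*S(477,271))]))
print(tri([ray(*W(292,313)),ray(*S(404,196))]))
e=atz(*W(651,297),48);b=atz(*W(292,313),49);n=atz(*W(415,310),48);f=atz(*W(296,298),17)
print(e,b,n,f)
d=e-n; print('handle yaw',np.degrees(np.arctan2(d[1],d[0])),np.linalg.norm((e-b)[:2]))
d=e-b; print(np.degrees(np.arctan2(d[1],d[0])))
print('front inner edge',atz(*W(130,150),63),atz(*W(660,150),63))
E
```

```text
(array([ 513.02343333, -208.29419394,   50.35985591]), [np.float64(0.9918126689658701), np.float64(0.9918126689659382)])
(array([ 529.92096311, -324.94377045,   46.03817347]), [np.float64(0.4233547072985494), np.float64(0.423354707298443)])Traceback (most recent call last):
  File "<stdin>", line 7, in <module>
  File "h.py", line 19, in atz
    o,d=ray(n,u,v,T); return o+d*(z-o[2])/d[2]
        ~~~^^^^^^^^^
  File "h.py", line 17, in ray
    R,t=ext(n,T); w=R.T@np.array([s[0],s[1],1]); return -R.T@t, w/np.linalg.norm(w)
        ~~~^^^^^
  File "h.py", line 11, in ext
    if n=='wrist': M=np.linalg.inv(wc(T)); return M[:3,:3],M[:3,3]
                                   ~~^^^
  File "h.py", line 8, in wc
    return (pose() if T is None else T)@np.array(r.camera_info('wrist')['tool_from_camera'])
           ~~~~~~~~~~~~~~~~~~~~~~~~~~~~^~~~~~~~~~~~~~~~~~~~~~~~~~~~~~~~~~~~~~~~~~~~~~~~~~~~~
ValueError: matmul: Input operand 0 does not have enough dimensions (has 0, gufunc core with signature (n?,k),(k,m?)->(n?,m?) requires 1)
```

```bash
python3 - <<'E'
from h import *
T=np.load('pics/w3.npy')
W=lambda x,y,z:atz('wrist',150+(x+.5)/3.8-.5,110+(y+.5)/3.8-.5,z,T)
e=W(651,297,48);b=W(292,313,49);n=W(415,310,48);f=W(296,298,17)
print(e,b,n,f)
d=e-n; print('handle yaw',np.degrees(np.arctan2(d[1],d[0])),np.linalg.norm((e-b)[:2]))
d=e-b; print(np.degrees(np.arctan2(d[1],d[0])))
print('front inner edge',W(130,150,63),W(660,150,63))
u=d/np.linalg.norm(d[:2]); print('grip',b+92*u,e-28*u)
E
```

```text
[ 514.6189991  -208.14083181   48.        ] [ 529.23590803 -324.97984589   49.        ] [ 525.28949662 -284.70249724   48.        ] [ 534.67939221 -326.31746019   17.        ]
handle yaw 97.93427697814381 117.74977383787726
97.13082586362978
front inner edge [ 476.6281415  -374.70178994   63.        ] [ 464.09598176 -216.79209257   63.        ]
grip [ 517.81545619 -233.69143875   48.21868215] [ 518.09478879 -235.92426007   48.23779239]
```

```bash
python3 - <<'E'
from h import *
s=r.state(); print(np.degrees(s['joint_pos']).round(1))
delta([518,-235,150],down(187.4));delta([518,-235,150],down(7.4))
E
```

```text
[-11.2  10.5 -12.7   0.1 -66.7 -74.4]
[ 5.53  3.31 10.32] [-5.000e-02  1.300e-01 -9.293e+01]
[ 5.53  3.31 10.32] [1.300e-01 5.000e-02 8.707e+01]
```

Request:
{"fn": "play_rows", "kwargs": {
  "deltas": [
    [0,0,0,0,0,-8.5,0],
    [0,0,0,0,0,-17,0],
    [1,0.5,1,0,0,-25.5,0],
    [2,1,3,0,0,-34,0],
    [3,1.5,5,0,0,-42.5,0],
    [4,2,7,0,0,-51,0],
    [5,3,8,0,0,-59.5,0],
    [5.5,3.3,9,0,0,-68,0],
    [5.5,3.3,9,0,0,-76.5,0],
    [5.5,3.3,9,0,0,-85,0],
    [5.5,3.3,9,0,0,-92.9,0],
    [5.5,3.3,9,0,0,-92.9,0]
  ]
}}

```text
time_s: 5.8
eef_pos: [516.5, -235.2, 161.8]
ee_rot: [-0.001, -0.065, 0.998, -0.001]
ft_force: [0.2, 0.2, -0.6]
width: 43.0
```

```bash
python3 - <<'E'
from h import *
im,T=snap('wrist','w4');print(np.round(T,3))
E
```

```text
[[-9.92000e-01 -1.30000e-01 -2.00000e-03  5.16507e+02]
 [-1.30000e-01  9.92000e-01 -1.00000e-03 -2.35201e+02]
 [ 2.00000e-03 -1.00000e-03 -1.00000e+00  1.61798e+02]
 [ 0.00000e+00  0.00000e+00  0.00000e+00  1.00000e+00]]
```

View pics/w4.png

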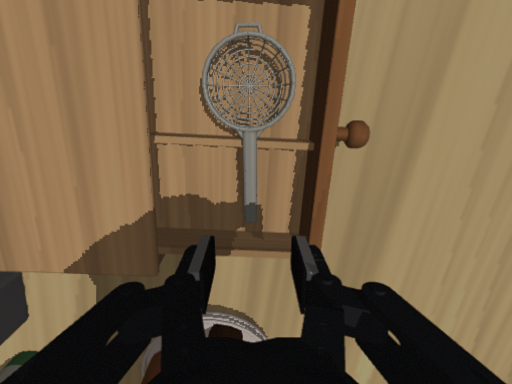

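```bash
python3 - <<'E'
from h import *
T=np.load('pics/w4.npy'); T3=np.load('pics/w3.npy')
e=atz('wrist',251,221,48,T);b=atz('wrist',249.5,82,48,T);n=atz('wrist',250,132,48,T)
print(e,b,n); d=e-b; u=d/np.linalg.norm(d); print(np.degrees(np.arctan2(u[1],u[0])),np.linalg.norm(d)); g=b+92*u; g2=e-28*u; print(g,g2)
d=e-n; print(np.degrees(np.arctan2(d[1],d[0])))
print(tri([ray('wrist',251,221,T),ray('wrist',150+651.5/3.8-.5,110+297.5/3.8-.5,T3)]))
print(tri([ray('wrist',249.5,82,T),ray('wrist',150+292.5/3.8-.5,110+313.5/3.8-.5,T3)]))
g[2]=44.5
delta([g[0],g[1],44.5],down(187.2)); 
E
```

```text
[ 515.29959352 -209.25883776   48.        ] [ 531.50936215 -327.06854089   48.        ] [ 526.29350767 -288.91011078   48.        ]
97.83429564641412 118.91964830370539
[ 518.96897261 -235.92722957   48.        ] [ 519.11623381 -236.99749772   48.        ]
97.8586298591549
(array([ 515.04578832, -208.03759006,   44.77714867]), [np.float64(0.21558642468346365), np.float64(0.215586424683574)])
(array([ 531.66853264, -327.04050026,   40.06040001]), [np.float64(0.4293485905404033), np.float64(0.42934859054029284)])
[-0.23 -0.08 11.75] [-0.08 -0.08 -0.02]
```

Request:
{"fn": "play_rows", "kwargs": {
  "deltas": [
    [-0.2,-0.1,4,0,0,0,0],
    [-0.2,-0.1,8,0,0,0,0],
    [-0.2,-0.1,10.5,0,0,0,0],
    [-0.2,-0.1,11.8,0,0,0,0],
    [-0.2,-0.1,11.8,0,0,0,0],
    [-0.2,-0.1,11.8,0,0,0,0]
  ]
}}

```text
time_s: 6.45
eef_pos: [519.2, -236.3, 44.7]
ee_rot: [-0.0, -0.062, 0.998, -0.001]
ft_force: [0.9, 0.3, 1.0]
width: 42.7
```

```bash
python3 - <<'E'
from h import *
im,T=snap('wrist','w5');print(np.round(T,3))
E
```

```text
[[-9.92000e-01 -1.24000e-01 -1.00000e-03  5.19222e+02]
 [-1.24000e-01  9.92000e-01 -2.00000e-03 -2.36318e+02]
 [ 1.00000e-03 -2.00000e-03 -1.00000e+00  4.47310e+01]
 [ 0.00000e+00  0.00000e+00  0.00000e+00  1.00000e+00]]
```

View pics/w5.png

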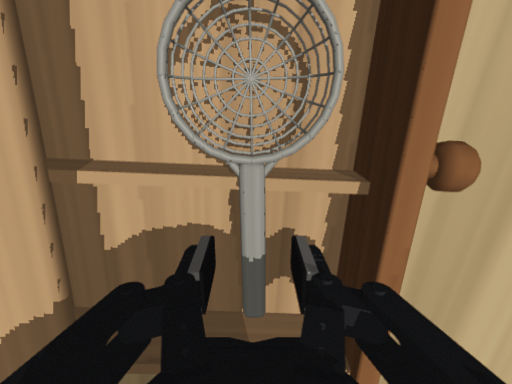

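Request:
{"fn": "play_rows", "kwargs": {
  "deltas": [
    [0,0,0,0,0,0,1],
    [0,0,0,0,0,0,1],
    [0,0,0,0,0,0,1],
    [0,0,0,0,0,0,1],
    [0,0,0,0,0,0,1],
    [0,0,-1,0,0,0,1],
    [0,0,-2,0,0,0,1],
    [0,0,-3,0,0,0,1],
    [0,0,-3,0,0,0,1]
  ]
}}

```text
time_s: 7.4
eef_pos: [520.6, -236.5, 77.2]
ee_rot: [0.002, -0.062, 0.998, -0.001]
ft_force: [0.8, 0.2, -1.5]
width: 10.8
```

```bash
python3 - <<'E'
from h import *
im,T=snap('wrist','w6');print(np.round(T,3))
E
```

```text
[[-9.92000e-01 -1.25000e-01  4.00000e-03  5.20611e+02]
 [-1.25000e-01  9.92000e-01 -2.00000e-03 -2.36483e+02]
 [-3.00000e-03 -3.00000e-03 -1.00000e+00  7.72040e+01]
 [ 0.00000e+00  0.00000e+00  0.00000e+00  1.00000e+00]]
```

View pics/w6.png

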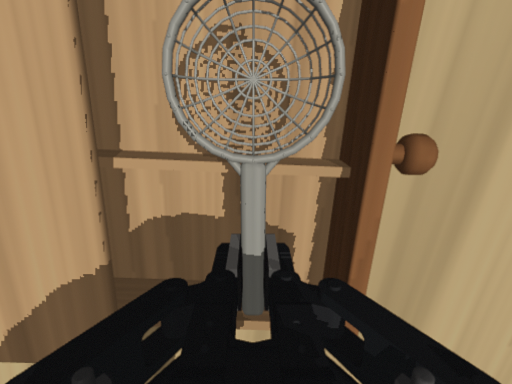

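Request:
{"fn": "play_rows", "kwargs": {
  "deltas": [
    [0,0,-3,0,0,0,1],
    [0,0,-6,0,0,0,1],
    [0,0,-9,0,0,0,1],
    [0,0,-12,0,0,0,1],
    [0,0,-15,0,0,0,1],
    [0,0,-18,0,0,0,1],
    [0,0,-18.5,0,0,0,1],
    [0,0,-18.5,0,0,0,1]
  ]
}}

```text
time_s: 8.25
eef_pos: [519.9, -235.9, 262.1]
ee_rot: [0.002, -0.062, 0.998, -0.001]
ft_force: [-1.2, 1.3, -1.2]
width: 10.2
```

```bash
python3 - <<'E'
from h import *
im,T=snap('wrist','w7');print(np.round(T,3), r.state()['width'])
snap('scene','s7');snap('top','t7')
delta([589.5,358,262],down(187.2))
E
```

```text
[[-9.92000e-01 -1.24000e-01  4.00000e-03  5.19916e+02]
 [-1.24000e-01  9.92000e-01 -2.00000e-03 -2.35912e+02]
 [-4.00000e-03 -3.00000e-03 -1.00000e+00  2.62066e+02]
 [ 0.00000e+00  0.00000e+00  0.00000e+00  1.00000e+00]] 10.627399267251098
[-14.37  58.03  -0.3 ] [-0.08  0.   -0.07]
```

View pics/w7.png

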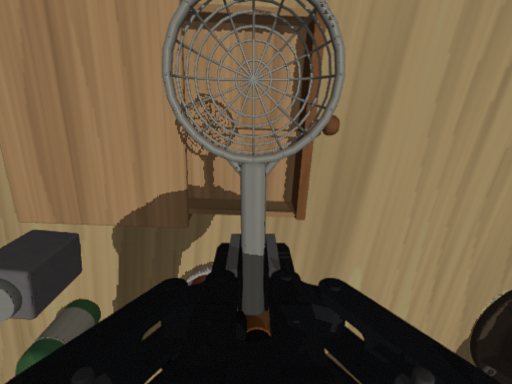

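View pics/s7.png

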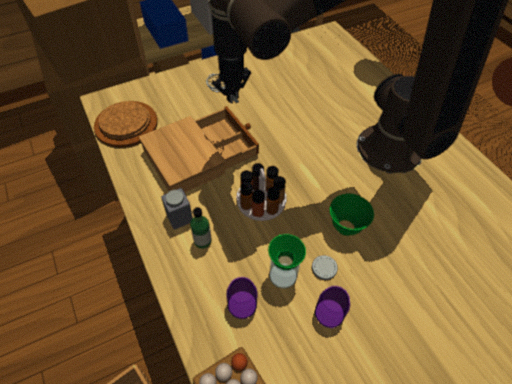

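Request:
{"fn": "play_rows", "kwargs": {
  "deltas": [
    [-0.2,2,0,0,0,0,1],
    [-0.4,5,0,0,0,0,1],
    [-0.6,9,0,0,0,0,1],
    [-0.8,13,0,0,0,0,1],
    [-1,17,0,0,0,0,1],
    [-1.2,21,-0.1,0,0,0,1],
    [-1.4,25,-0.1,0,0,0,1],
    [-1.7,29,-0.1,0,0,0,1],
    [-1.9,33,-0.2,0,0,0,1],
    [-2.1,37,-0.2,0,0,0,1],
    [-2.3,39,-0.2,0,0,0,1],
    [-2.3,40,-0.2,0,0,0,1]
  ]
}}

```text
time_s: 9.6
eef_pos: [491.5, 165.7, 259.8]
ee_rot: [-0.001, -0.063, 0.998, -0.001]
ft_force: [-0.4, -0.4, -0.6]
width: 10.6
```

```bash
python3 - <<'E'
from h import *
print(pose().round(3),np.degrees(r.state()['joint_pos']).round())
delta([480,358,262],down(187.2))
E
```

```text
[[-9.92000e-01 -1.26000e-01 -2.00000e-03  4.91465e+02]
 [-1.26000e-01  9.92000e-01 -3.00000e-03  1.65658e+02]
 [ 2.00000e-03 -2.00000e-03 -1.00000e+00  2.59750e+02]
 [ 0.00000e+00  0.00000e+00  0.00000e+00  1.00000e+00]] [ 40.   5. -18.   0. -67. -33.]
[-1.29 19.22 -0.27] [-0.14 -0.12  0.04]
```

Request:
{"fn": "play_rows", "kwargs": {
  "deltas": [
    [-0.2,3,0,0,0,0,1],
    [-0.5,7,-0.1,0,0,0,1],
    [-0.8,11,-0.1,0,0,0,1],
    [-1,15,-0.2,0,0,0,1],
    [-1.3,18,-0.3,0,0,0,1],
    [-1.3,19.2,-0.3,0,0,0,1],
    [-1.3,19.2,-0.3,0,0,0,1],
    [-1.3,19.2,-0.3,0,0,0,1]
  ]
}}

```text
time_s: 10.4
eef_pos: [480.0, 356.8, 261.5]
ee_rot: [-0.002, -0.063, 0.998, -0.002]
ft_force: [-0.8, -0.0, 0.3]
width: 10.9
```

```bash
python3 - <<'E'
from h import *
im,T=snap('wrist','w8');print(np.round(T,3), r.state()['width'])
snap('scene','s8');snap('top','t8')
E
```

```text
[[-9.92000e-01 -1.26000e-01 -3.00000e-03  4.80049e+02]
 [-1.26000e-01  9.92000e-01 -4.00000e-03  3.56804e+02]
 [ 3.00000e-03 -4.00000e-03 -1.00000e+00  2.61453e+02]
 [ 0.00000e+00  0.00000e+00  0.00000e+00  1.00000e+00]] 10.342490188687274
```

View pics/w8.png

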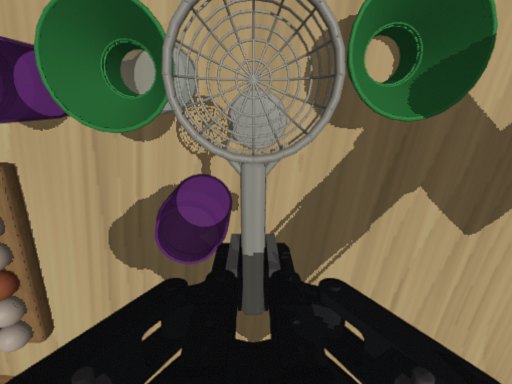

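View pics/t8.png

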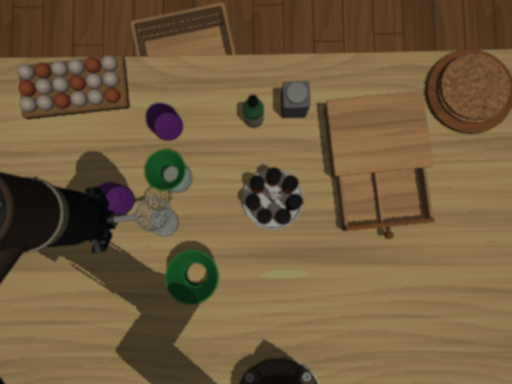

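View pics/s8.png

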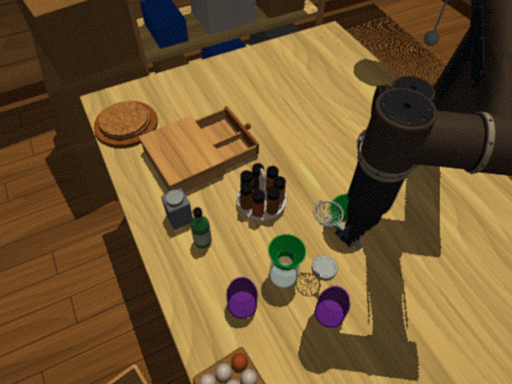

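```bash
python3 - <<'E'
from h import *
from scipy.optimize import least_squares
T=np.load('pics/w8.npy')
def green(f,box):
    im=cv2.imread(f'pics/{f}.png').astype(int); x0,y0,x1,y1=box
    m=((im[...,1]>im[...,2]*1.5+8)&(im[...,1]>im[...,0]*1.3+8)).astype(np.uint8); k=np.zeros_like(m);k[y0:y1,x0:x1]=m[y0:y1,x0:x1]
    cs,_=cv2.findContours(k,cv2.RETR_EXTERNAL,cv2.CHAIN_APPROX_NONE); c=max(cs,key=cv2.contourArea)
    h=cv2.convexHull(c)[:,0].astype(float)
    # densify contour pts near hull
    c=c[:,0].astype(float); hh=h.astype(np.float32).reshape(-1,1,2)
    return np.array([p for p in c if abs(cv2.pointPolygonTest(hh,(float(p[0]),float(p[1])),True))<1.0])
W=green('w8',(20,0,168,140)); W=W[(W[:,1]>2)&(W[:,0]<160)]
P={'top':green('top0',(135,140,200,200)),'scene':green('scene0',(260,225,315,275)),'wrist':W}
for n in P: print(n,len(P[n]),P[n].min(0),P[n].max(0))
a=np.linspace(0,2*np.pi,241)
def res(p,names,full=False):
    out=[]
    for n in names:
        C=np.array([proj(n,[p[0]+50*np.cos(t),p[1]+50*np.sin(t),p[2]],T) for t in a[:-1:2]]).astype(np.float32).reshape(-1,1,2)
        d=[cv2.pointPolygonTest(C,(float(q[0]),float(q[1])),True) for q in P[n]]
        d=np.array(d)-0.3; out.append(d/np.sqrt(len(d))*5)
        if full: print(n,np.abs(d).mean().round(2),d.mean().round(2))
    return np.concatenate(out)
for names in [('top','wrist'),('top','scene'),('wrist',),('top','scene','wrist')]:
    s=least_squares(res,[601,267,155],args=(names,),loss='soft_l1',diff_step=1e-4,x_scale=[1,1,1]); print(names,s.x.round(1)); res(s.x,names,True)
E
```

```text
top 111 [145. 150.] [185. 189.]
scene 99 [269. 235.] [305. 269.]
wrist 224 [34.  3.] [159. 132.]Traceback (most recent call last):
  File "<stdin>", line 25, in <module>
    return func(*args, **kwargs)
    result = trf(vector_fun.fun, vector_fun.jac, x0, f0, J0, lb, ub, ftol, xtol,
                 gtol, max_nfev, x_scale, loss_function, tr_solver,
                 tr_options.copy(), verbose, callback=callback_wrapped)
    return trf_no_bounds(
        fun, jac, x0, f0, J0, ftol, xtol, gtol, max_nfev, x_scale,
        loss_function, tr_solver, tr_options, verbose, callback=callback)
    J = jac(x)
    self._update_jac()
    ~~~~~~~~~~~~~~~~^^
    self.J = self.jac_wrapped(xp_copy(self.x), f0=self.f)
             ~~~~~~~~~~~~~~~~^^^^^^^^^^^^^^^^^^^^^^^^^^^^
    J, dct = approx_derivative(
             ~~~~~~~~~~~~~~~~~^
        self.fun,
        ^^^^^^^^^
    ...<2 lines>...
        **self.finite_diff_options,
        ^^^^^^^^^^^^^^^^^^^^^^^^^^^
    )
    ^
    J, _nfev = _dense_difference(fun_wrapped, x0, f0, h,
               ~~~~~~~~~~~~~~~~~^^^^^^^^^^^^^^^^^^^^^^^^
              
[... 181 characters left out ...]
 f_eval in f_evals]
                                    ^^^^^^^
    f = np.atleast_1d(self.fun(x, *self.args, **self.kwargs))
                      ~~~~~~~~^^^^^^^^^^^^^^^^^^^^^^^^^^^^^^
    return np.atleast_1d(self.fun(x))
                         ~~~~~~~~^^^
    return self.f(x, *self.args, **self.kwargs)
           ~~~~~~^^^^^^^^^^^^^^^^^^^^^^^^^^^^^^
  File "<stdin>", line 19, in res
  File "h.py", line 21, in proj
    i=r.camera_info(n); f=192/np.tan(np.radians(i['vertical_fov']/2)); R,t=ext(n,T)
                                                                           ~~~^^^^^
  File "h.py", line 10, in ext
    i=r.camera_info(n)
ValueError: time passes only in moves, steps and waits
```

```bash
cat >> h.py <<'E'
_ci={}
class _R:
    def __getattr__(s,n): return getattr(_r0,n)
    def camera_info(s,n):
        if n not in _ci: _ci[n]=_r0.camera_info(n)
        return _ci[n]
_r0=r; r=_R()
E
cat > fit.py <<'E'
from h import *
from scipy.optimize import least_squares
T=np.load('pics/w8.npy')
def green(f,box):
    im=cv2.imread(f'pics/{f}.png').astype(int); x0,y0,x1,y1=box
    m=((im[...,1]>im[...,2]*1.5+8)&(im[...,1]>im[...,0]*1.3+8)).astype(np.uint8); k=np.zeros_like(m);k[y0:y1,x0:x1]=m[y0:y1,x0:x1]
    cs,_=cv2.findContours(k,cv2.RETR_EXTERNAL,cv2.CHAIN_APPROX_NONE); c=max(cs,key=cv2.contourArea)
    hh=cv2.convexHull(c).astype(np.float32); c=c[:,0].astype(float)
    return np.array([p for p in c if abs(cv2.pointPolygonTest(hh,(float(p[0]),float(p[1])),True))<1.0])
W=green('w8',(20,0,168,140)); W=W[(W[:,1]>2)&(W[:,0]<160)]
P={'top':green('top0',(135,140,200,200)),'scene':green('scene0',(260,225,315,275)),'wrist':W}
a=np.linspace(0,2*np.pi,241)
def res(p,names,full=False):
    out=[]
    for n in names:
        C=np.array([proj(n,[p[0]+50*np.cos(t),p[1]+50*np.sin(t),p[2]],T) for t in a[:-1:2]]).astype(np.float32).reshape(-1,1,2)
        d=[cv2.pointPolygonTest(C,(float(q[0]),float(q[1])),True) for q in P[n]]
        d=np.array(d)-0.3; out.append(d/np.sqrt(len(d))*5)
        if full: print(n,np.abs(d).mean().round(2),d.mean().round(2))
    return np.concatenate(out)
for names in [('top','wrist'),('top','scene'),('wrist',),('top','scene','wrist')]:
    s=least_squares(res,[601,267,155],args=(names,),loss='soft_l1',diff_step=1e-4); print(names,s.x.round(1)); res(s.x,names,True)
E
python3 fit.py
```

```text
('top', 'wrist') [602.3 265.8 154.8]
top 1.02 1.02
wrist 0.32 -0.04
('top', 'scene') [601.3 266.5 152.7]
top 0.98 0.98
scene 0.57 0.09
('wrist',) [602.3 265.8 155. ]
wrist 0.32 0.0
('top', 'scene', 'wrist') [602.2 265.9 155. ]
top 1.02 1.02
scene 0.69 0.11
wrist 0.33 0.0
```

```bash
python3 - <<'E'
from h import *
T=np.load('pics/w8.npy')
M=np.linalg.inv(T)
def tool(u,v,tz):
    o,d=ray('wrist',u,v,T); o=M[:3,:3]@o+M[:3,3]; d=M[:3,:3]@d; return o+d*(tz-o[2])/d[2]
print('hub',tool(253,78,28.5)); print('rim L,R',tool(163,72,-3.5),tool(345,72,-3.5),'near',tool(254,163,-3.5))
print('handle end',tool(253,312,-4.5), 'neck', tool(254,163,-4.5))
crop('s8',290,180,390,260,7,'s8c'); crop('w8',150,0,360,180,3.5,'w8c')
E
```

```text
hub [ -0.46264602 -90.41522035  28.5       ]
rim L,R [-35.74776077 -90.56820365  -3.5       ] [ 35.5424293  -90.43949681  -3.5       ] near [ -0.09792655 -54.23408888  -3.5       ]
handle end [-0.63166628 24.00649697 -4.5       ] neck [ -0.10201344 -54.45564939  -4.5       ]
```

View pics/w8c.png

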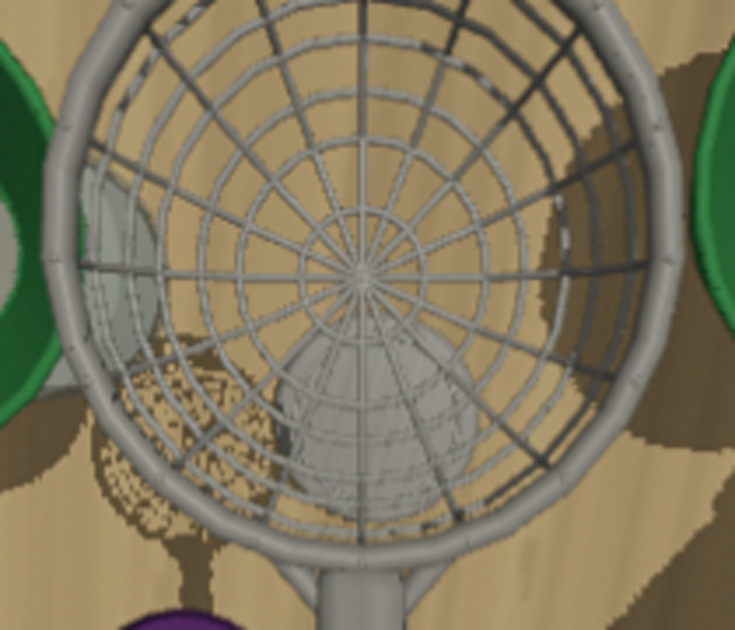

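View pics/s8c.png

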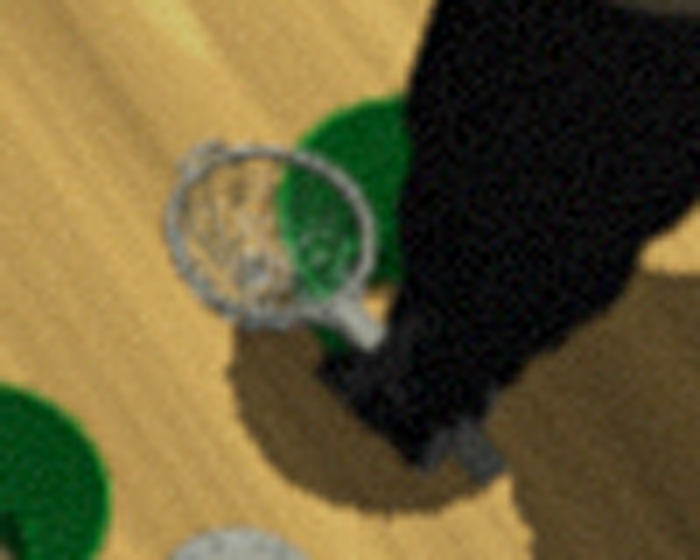

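```bash
python3 - <<'E'
from h import *
delta([590.7,355.6,250],down(187.2))
E
```

```text
[-10.94  -1.47   1.21] [-0.15 -0.13 -0.02]
```

Request:
{"fn": "play_rows", "kwargs": {
  "deltas": [
    [-2.5,-0.3,0,0,0,0,1],
    [-5,-0.6,0,0,0,0,1],
    [-7.5,-1,0.3,-0.1,-0.1,0,1],
    [-10,-1.3,0.6,-0.1,-0.1,0,1],
    [-10.9,-1.5,0.9,-0.1,-0.1,0,1],
    [-10.9,-1.5,1.2,-0.1,-0.1,0,1],
    [-10.9,-1.5,1.2,-0.1,-0.1,0,1],
    [-10.9,-1.5,1.2,-0.1,-0.1,0,1]
  ]
}}

```text
time_s: 11.35
eef_pos: [589.7, 355.1, 250.5]
ee_rot: [-0.0, -0.063, 0.998, -0.0]
ft_force: [0.0, -0.2, 0.5]
width: 10.5
```

```bash
python3 - <<'E'
from h import *
im,T=snap('wrist','w9');print(np.round(T,3), r.state()['width'])
delta([590.7,355.6,201],down(187.2))
snap('scene','s9'); crop('s9',230,180,390,300,5,'s9c')
E
```

```text
[[-9.92000e-01 -1.25000e-01 -0.00000e+00  5.89688e+02]
 [-1.25000e-01  9.92000e-01 -1.00000e-03  3.55082e+02]
 [ 0.00000e+00 -1.00000e-03 -1.00000e+00  2.50502e+02]
 [ 0.00000e+00  0.00000e+00  0.00000e+00  1.00000e+00]] 10.423723063832787
[-0.1   0.02  4.98] [-0.02  0.    0.  ]
```

View pics/w9.png

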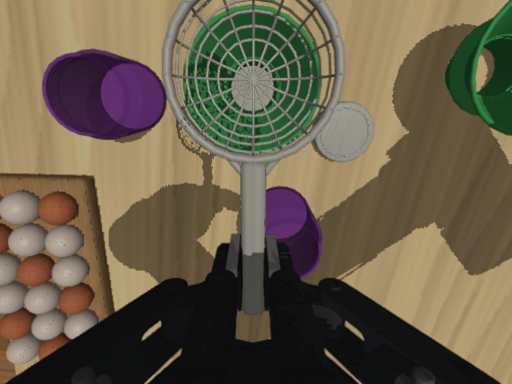

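View pics/s9c.png

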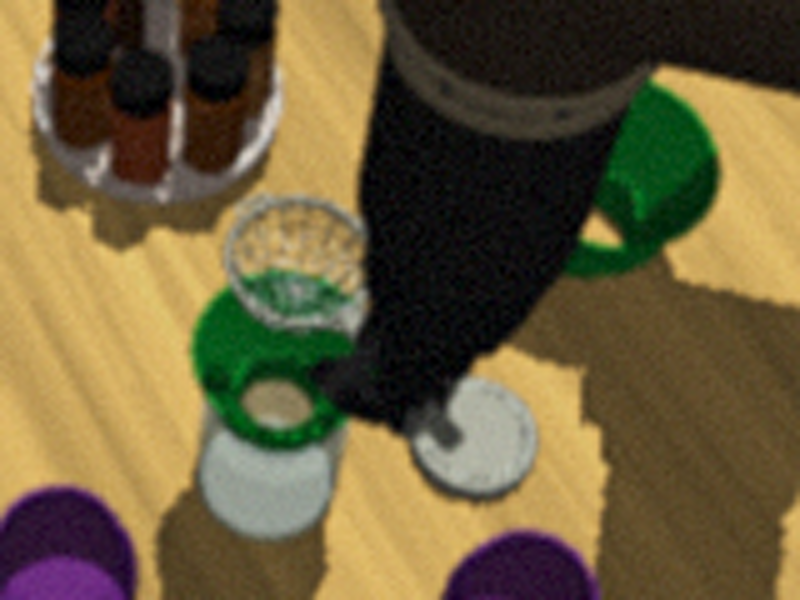

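Request:
{"fn": "play_rows", "kwargs": {
  "deltas": [
    [-0.1,0,1,0,0,0,1],
    [-0.1,0,2,0,0,0,1],
    [-0.1,0,3,0,0,0,1],
    [-0.1,0,4,0,0,0,1],
    [-0.1,0,4.6,0,0,0,1],
    [-0.1,0,4.9,0,0,0,1],
    [-0.1,0,4.9,0,0,0,1],
    [-0.1,0,4.9,0,0,0,1],
    [-0.1,0,4.9,0,0,0,1]
  ]
}}

```text
time_s: 12.35
eef_pos: [591.0, 355.7, 202.4]
ee_rot: [0.0, -0.063, 0.998, 0.0]
ft_force: [0.4, -0.2, -0.6]
width: 10.7
```

```bash
python3 - <<'E'
from h import *
im,T=snap('wrist','w10');print(np.round(T,3), r.state()['width'])
print('bowl',(T@[-.3,-90.3,28.5,1])[:3])
snap('scene','s10'); crop('s10',230,180,390,300,5,'s10c'); crop('w10',130,0,380,180,3.2,'w10c')
C=[proj('wrist',[602.2+50*np.cos(a),266+50*np.sin(a),156],T) for a in np.arange(0,6.28,np.pi/2)]; print(np.round(C))
E
```

```text
[[-9.92000e-01 -1.26000e-01  1.00000e-03  5.91042e+02]
 [-1.26000e-01  9.92000e-01  0.00000e+00  3.55713e+02]
 [-1.00000e-03  0.00000e+00 -1.00000e+00  2.02427e+02]
 [ 0.00000e+00  0.00000e+00  0.00000e+00  1.00000e+00]] 10.965138986340303
bowl [602.70411464 266.1763142  173.90512097]
[[164.  68.]
 [244. 167.]
 [342.  92.]
 [267. -27.]]
```

View pics/w10c.png

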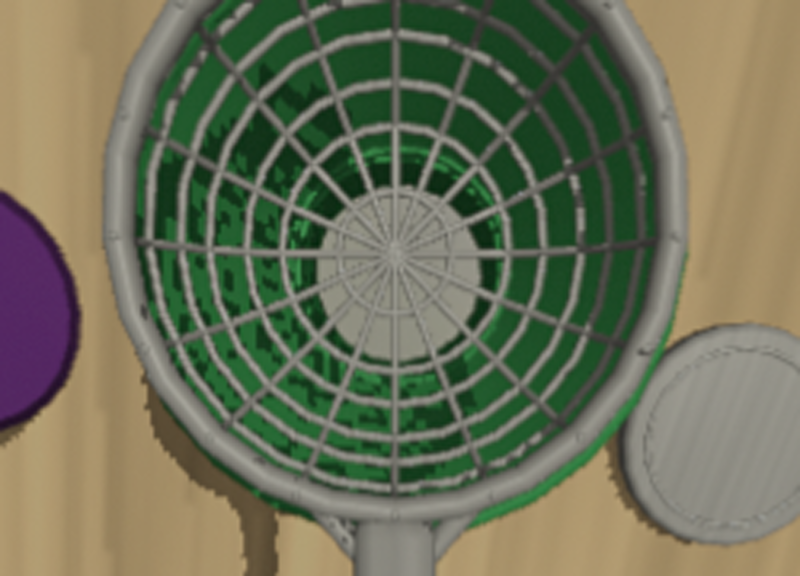

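View pics/s10c.png

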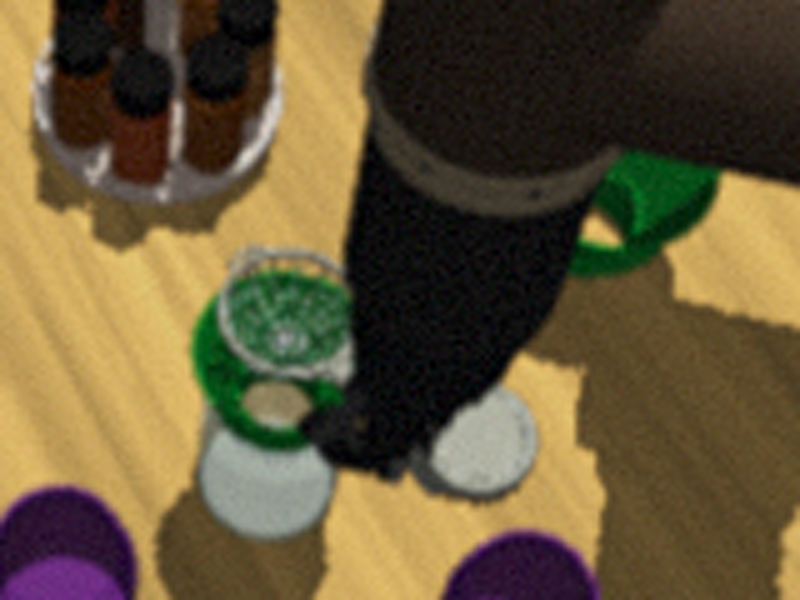

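Request:
{"fn": "play_rows", "kwargs": {
  "deltas": [
    [0,0,0.2,0,0,0,1],
    [0,0,0.2,0,0,0,1],
    [0,0,0.2,0,0,0,1],
    [0,0,0.2,0,0,0,1],
    [0,0,0.2,0,0,0,1],
    [0,0,0.2,0,0,0,1]
  ]
}}

```text
time_s: 13.05
eef_pos: [591.0, 355.7, 200.4]
ee_rot: [0.0, -0.063, 0.998, 0.0]
ft_force: [0.4, 0.4, -0.3]
width: 10.5
```

```bash
python3 - <<'E'
from h import *
T=pose(); s=r.state(); print('bowl',(T@[-.3,-90.3,28.5,1])[:3],abs(s['qvel']).max(),s['width'],s['ft_force'])
snap('wrist','w11')
print(r.close_job())
E
```

```text
bowl [602.61854355 266.16257677 171.84747619] 0.0029815992584576274 10.516741490820378 [ 0.43813615  0.38934107 -0.27428933]
the job is handed in; nothing more can be done
None
```

View pics/w11.png

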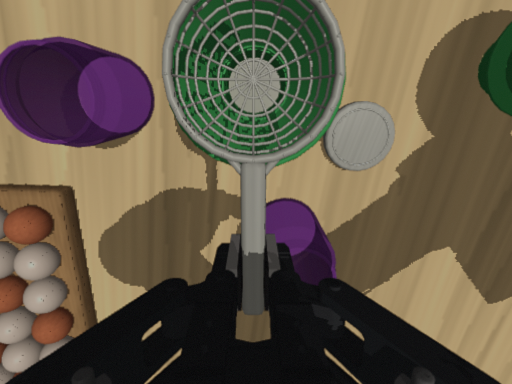

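I handed the job in at about 13 s with the strainer held by its handle over the smaller funnel. I pulled the drawer out about 145 mm by its knob, gripped the handle about 90 mm from the bowl axis, and carried it over the carousel with the underside about 230 mm above the shelf.

**Position:** In the last checks the bowl centre was at (602.6, 266.2) mm, against the funnel mouth measured at (602.2, 265.9) mm. The underside was at 171.8 mm, which is about 15–17 mm above the rim.

**Hold:** The tool was vertical and the joints nearly still (under 0.003 rad/s). The fingers were closed to 10.5 mm on the handle and the wrist force was under 1 N. The last wrist picture shows the bowl centre at pixel (253, 78), over the funnel's opening at about (253, 85).

**Disagreements and unverified points:**
- The camera fits put the rim at 153–155 mm, against about 157 mm in the text; I aimed between the two.
- The grip width reads about 10.5 mm on a 12 mm handle.
- I did not measure the final positions of the jar, funnel, carousel, lid, tin or bottle; in the late pictures the ones in view show no visible shift, and the force readings during the carry stayed under 2 N.

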